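Ready the cradle and hold an offset arm level over it

ROBOT

A 7-joint arm with a two-finger parallel gripper is mounted at the origin on a cart in front of the work surface, level with it; the furniture and walls round the work are solid. World frame = base frame: x ahead of the robot, y to its left, z up, the work surface at z = 0. Lengths are in m, angles in degrees, forces in N, time in s.
With the tool pointing down it reaches from about 0.4 to 0.85 m from the base axis. Payload 10.4 kg.
Tool frame: the origin (TCP) lies between the finger pads; the fingertips stand 17 mm ahead of it and the grasp point (between the pads) lies 2 mm behind it (ctrl.tcp_to_tips is the distance from the TCP to the fingertips, in m); z points along the fingers, y is the line along which they close (so a half turn about z gives the same grasp; the last joint's range is limited). The gripper opens to 87 mm and grips with 3 to 60 N. Pads are 19 mm wide; open, the fingers measure 117 mm over their backs; the gripper's body (75 mm by 190 mm) begins 51 mm behind the grasp point.
Start: joints at [-39.626, 19.034, -3.707, 83.658, 1.238, 77.344, -5.071], TCP at [0.49, 0.388, 0.24] pointing down, gripper open.
Joint ranges: [-148.97, 148.97], [-28.65, 121.19], [-84.17, 76.75], [9.2, 138.47], [-72.65, 252.65], [3.7, 117.97], [-149.18, 149.18]. Speed limits (degrees/s): [127.2, 127.2, 159.86, 159.86, 180, 180, 180].

INTERFACE

Orientations are given as [roll, pitch, yaw] about the fixed x, y, z axes, in that order (R = Rz(yaw) Ry(pitch) Rx(roll)).
In Python, from bench import ctrl gives the robot as it stands.
- The arm moves only by the tool carry_out, never from a script. Its argument "commands" is one flat list of numbers, 7 for each row, row after row: the opening, from 0 (shut) to 1 (fully open), then the shift along the tool's x, y, z in parts of the range, where 1.0 means 1000 mm, then the turn, a rotation vector about the tool's x, y, z in a scale on which 1.0 is 4 rad. In form: [fingers, dx, dy, dz, wx, wy, wz, fingers, dx, dy, dz, wx, wy, wz, ...]. A call has 1 to 8 rows; each row is the pose to reach, as a shift and turn from the pose commanded when the call began, along the tool's axes at that moment; what a row does not reach only later rows make up. A row lasts 1/10 s, in which the tool goes at most 50 mm and 8.59 degrees, less where a joint would pass 70% of its speed; a pose out of reach is approached as far as the arm can. A shift or turn number past 1, either way, is cut back to 1. A call with a gripper value outside its range is refused whole. The fingers move at their own pace and stop on an object; "newtons" is the grip in N (left out, the last holds). Time passes only in rows, so rows that repeat a pose let the fingers close. It gives the time, the measured TCP pose, the force, the opening and the grip force at its end, in the units of the state.
- ctrl.read_state(): the state, without advancing time (a new reading comes with each control period).
- ctrl.grab_frame(name): name is "side" or "top"; returns (picture, depth): 384x512x3 uint8, red, green, blue; 384x512 float32, m along the optical axis (not along the pixel's ray), 0 where there is no reading.
- ctrl.camera_info(name): a dict with "fx", "fy", "cx", "cy" (pixels), "k1" (the pictures are not rectified: a ray, as slopes to the right and down, at radius r is drawn at 1 + k1 r^2 times it, then the intrinsics apply), "pose" (4x4, takes a point from camera to world coordinates). Camera axes: x right, y down, z forward; pixel columns grow to the right and rows downward; lengths in m; the calibration is good to about 2 mm. A picture is of the moment at which its call begins. camera_info takes no time and is no camera call.
- ctrl.finish_job(): hands the job in; it is judged then, once.
Trained networks look in the newest picture that a camera, given by its name, has taken for a name from the list of things; names that differ only in an ending like _2 or _b are one class to them, and where a whole thing is asked for, a point or a joint stands for the part that bears it (a point fixed in the world has none). Each returns a list of dicts, best first, with "p" (0 to 1); they miss things now and then, are a little off and sometimes report something else, mostly with a low value. They report only what shows in the picture. A call takes as long as a camera call.
- ctrl.recognise(camera, thing): "at" ([x, y, z] in m, in world coordinates, good to about 4 mm: the middle of the surface that is visible of it).
- ctrl.spot_point(camera, thing): "at" ([x, y, z] in m, in world coordinates, good to about 4 mm: a listed point, or the origin of a listed thing).
The state is a dict: "t": time; "q": joint angles; "qvel": joint speeds; "joint_efforts": joint torques, N m; "tcp_pos": TCP position; "tool_rot": TCP orientation; "wrist_force": force on the tool from outside, world axes, zero at the start; "wrist_torque": the same for the moment, N m; "grip_width": opening from 0.0 (shut) to 1.0 (fully open); "grasp_force": force on a finger pad.
Only numpy, scipy, OpenCV 4.12 (cv2) and the standard library are available. Lean on these libraries where they do the work, as an engineer would, in place of code of your own. Each camera call takes 0.05 s, during which the arm holds its last target. There are 200 camera calls.

TASK

Slide the blue cradle along the worktop, without lifting it, so that it sits square inside the yellow tape outline. Then grip the heavy-ended steel arm at its balance point (the yellow band), lift it and finish holding it still and level about 4 cm above the cradle's seats, boss over the large seat and eye over the small one, with the arm touching nothing but the gripper. The program ends while still holding the arm; leave the flask, bottle, tape roll and stopper where they stand.

Things in the scene. Friction and masses are not known exactly. Their poses are not given: they have to be found in the camera images.
- outline: yellow tape rectangle flat on the worktop (under 1 mm high), the cradle's place: inside edge 236 mm along its x, 76 mm along its y, tape 8 mm wide. Origin at its centre; its x axis runs along the long side, away from the robot. The cradle's centre starts 8 to 11 cm to its +y side (the robot's left), within 15 mm of it along x, roughly parallel.
- cradle: loose blue slab, 0.9 kg, 230 (x) x 70 (y) x 30 (z) mm, with two aluminium cups on it, rims 46 mm above the worktop. Origin at the centre of its underside. Large cup at x = -80 mm (the robot's end), small cup at x = +90 mm. Pushed on its left long side it slides with friction and stops when the push stops; two spread fingertips keep it square.
- large_seat (a point): centre of the cradle's large cup (62 mm outside, 49 mm inside) at rim height
- small_seat (a point): centre of the cradle's small cup (38 mm outside, 27 mm inside) at rim height
- offset_arm: loose dark steel arm, 0.65 kg, lying flat right of the outline: heavy round boss (44 mm across, 36 mm high) at x = -50 mm, bar 14 x 14 mm along x, its middle 18 mm above the underside (11 mm of air below it), small eye (22 mm across, 36 mm high) at x = +120 mm. Boss end roughly to the robot. Origin on the underside, below the balance point; z up.
- balance_band (a point): balance point: middle of the yellow band (12 mm long) round the bar, at the bar's mid-height, 18 mm above the arm's underside
- boss_foot (a point): centre of the boss's underside
- eye_foot (a point): centre of the eye's underside
- front_edge (a point): a fixed point on the bare worktop straight ahead of the robot. Obstacle: the fume hood's sash bar crosses the whole front 0.10 to 0.16 m nearer to the robot than this point (x 0.27 to 0.33 m), its top 146 mm above the worktop: reach in over it. The glass panes are slid aside to the far left (beyond y = 0.58 m). The hood's right side wall stands at y = -0.47 m.
- riser_edge (a point): obstacle: near right corner, at the top, of a grey metal platform (60 mm high, about 0.16 x 0.17 m, small vials on it up to 125 mm). It and everything left of it is equipment: a beaker on a block (165 mm high, at about x 0.50, y 0.24 m) and a hotplate on a jack (up to 0.42 m high, from x 0.56, y 0.15 m on); swing in short of it or above it.
- flask: clear conical glass flask, 65 mm wide, 107 mm high, a bystander to be left alone; origin at its underside
- brown_bottle: brown glass bottle with yellow cap, 52 mm wide, 108 mm high, a bystander to be left alone; origin at its underside
- tape_roll: roll of white tape lying flat, 80 mm across, 18 mm high, a bystander to be left alone; origin at its underside
- red_stopper: red rubber stopper, 34 mm wide, 28 mm high, a bystander to be left alone; origin at its underside

How it is judged (in metres and radians):
On the way, in this order (a step that is already met when the one before it is completed fails the run):
1. the cradle rests inside the outline, the arm still on the worktop (horizontal distance between cradle and outline below 0.02 m and angle between the x axis of cradle and the x axis of outline, either way round below 0.14 rad and height (world z) of each of cradle, offset_arm below 0.006 m and linear speed of cradle below 0.01 m/s), for 0.2 s.
2. the arm is lifted clear, gripped at its balance point (x of the grasp point in the frame of offset_arm between -0.02 and 0.02 m and contact force between offset_arm and the fingers above 2 N and height (world z) of offset_arm above 0.045 m), for 0.2 s.
At the end, for the whole second after the job is handed in: cradle flat, centre within 20 mm of the outline's and 8 degrees of its direction; arm gripped within 20 mm of its balance point, at rest, level within 7 degrees, 19 to 69 mm above the cup rims, boss and eye within 18 mm over the large and small seat, not touching the cradle (horizontal distance between cradle and outline below 0.02 m and angle between the x axis of cradle and the x axis of outline, either way round below 0.14 rad and height (world z) of cradle below 0.006 m and x of the grasp point in the frame of offset_arm between -0.02 and 0.02 m and contact force between offset_arm and the fingers above 2 N and height (world z) of offset_arm between 0.065 and 0.115 m and angle between offset_arm's own z axis and vertical below 0.12 rad and horizontal distance between boss_foot and large_seat below 0.018 m and horizontal distance between eye_foot and small_seat below 0.018 m and contact force between offset_arm and cradle below 0.1 N and linear speed of offset_arm below 0.02 m/s and linear speed of cradle below 0.01 m/s); the arm keeps its last pose, push and grip.
It fails at once if the cradle is lifted off the worktop or tipped up (height (world z) of cradle above 0.02 m).
It fails at once if a bystander is moved more than 3 cm (distance of any of flask, brown_bottle, tape_roll, red_stopper from where it was at the start of the episode above 0.03 m).
It also fails if it takes over 53 s, if anything falls off the work surface, if the arm or the gripper's body presses on something with over 40 N, if the wrist force passes 120 N, or if a joint passes its speed limit or range.

## Working session

There is one attempt and no reset: what is moved stays moved. The work goes in short steps, Python scripts to look and compute and a tool call to move; the robot and the scene stay as the last step left them, time stands still between calls to the robot, and variables do not carry over. Pictures are saved under pics/ and viewed, at most 10 in all, crops included, and the job is handed in when it is done.

Besides the shell and the picture viewer there is one more tool, called after "Call:" as a command line: name --argument value ..., lists and objects as JSON in quotes. carry_out: Moves the arm, as the interface text tells. Its arguments: {"type":"object","properties":{"commands":{"type":"array","items":{"type":"number"}},"newtons":{"type":"number"}},"required":["commands"]}

```bash
mkdir -p pics; ls
cat > h.py <<'E'
from bench import ctrl
import numpy as np, cv2
def spots(cams, names, f='spot_point'):
    for c in cams:
        for n in names:
            r=getattr(ctrl,f)(c,n)
            print(c,n,[(np.round(d['at'],4).tolist(),round(d['p'],2)) for d in r[:2]])
E
python3 - <<'E'
from h import *
for c in ('top','side'):
    im,d=ctrl.grab_frame(c); cv2.imwrite(f'pics/{c}0.png',im[:,:,::-1]); np.savez(f'pics/{c}0.npz',im=im,d=d)
    i=ctrl.camera_info(c); print(c,{k:np.round(v,3).tolist() for k,v in i.items()})
spots(['top','side'],['outline','cradle','large_seat','small_seat','offset_arm','balance_band','boss_foot','eye_foot'])
spots(['top'],['flask','brown_bottle','tape_roll','red_stopper','riser_edge','front_edge'])
s=ctrl.read_state(); print(s)
E
```

```text
pics
top {'fx': 458.845, 'fy': 458.845, 'cx': 253.393, 'cy': 191.811, 'k1': 0.015, 'pose': [[-0.023, -0.994, 0.111, 0.475], [-1.0, 0.024, 0.009, -0.114], [-0.011, -0.11, -0.994, 1.203], [0.0, 0.0, 0.0, 1.0]]}
side {'fx': 489.658, 'fy': 489.658, 'cx': 260.092, 'cy': 180.305, 'k1': -0.155, 'pose': [[-0.982, -0.059, 0.179, 0.369], [-0.188, 0.405, -0.895, 0.936], [-0.02, -0.912, -0.409, 0.541], [0.0, 0.0, 0.0, 1.0]]}
top outline [([0.5373, -0.1774, -0.0007], 0.7)]
top cradle [([0.5379, -0.0784, -0.0041], 0.87)]
top large_seat [([0.4615, -0.0945, 0.0411], 0.65)]
top small_seat [([0.6253, -0.0654, 0.0482], 0.61)]
top offset_arm [([0.5232, -0.3361, -0.0019], 0.81)]
top balance_band [([0.5196, -0.3362, 0.0175], 0.77)]
top boss_foot [([0.4686, -0.3245, 0.002], 0.98), ([0.4189, 0.1762, -0.006], 0.66)]
top eye_foot [([0.6382, -0.3614, 0.0003], 0.59), ([0.5342, -0.1785, -0.0036], 0.52)]
side outline []
side cradle [([0.5392, -0.0778, -0.0], 0.88)]
side large_seat [([0.4597, -0.0951, 0.0484], 0.63), ([0.5359, -0.0763, -0.0023], 0.47)]
side small_seat [([0.6277, -0.0643, 0.0487], 0.93)]
side offse
[... 397 characters left out ...]

{'t': 1.2, 'q': array([-39.62550094,  19.03462488,  -3.70598742,  83.65654293,
         1.23867012,  77.34378636,  -5.07295885]), 'qvel': array([ 0.10499984,  0.03607473, -0.04472999,  0.00075086,  0.05979653,
        0.10683292,  0.0715772 ]), 'joint_efforts': array([-1.73787728e-03, -6.23047543e+01,  2.30426202e-02, -3.90124476e+01,
       -6.13567885e-02,  3.15387757e-02,  6.87805004e-05]), 'tcp_pos': array([0.49029889, 0.38764201, 0.23957349]), 'tool_rot': array([1.79995107e+02, 2.44339884e-04, 1.28327743e+02]), 'wrist_force': array([0.3125668 , 0.23935481, 0.10168661]), 'wrist_torque': array([-0.05200327,  0.03766227,  0.01080647]), 'grasp_force': 0.0, 'grip_width': 0.9978239428276541}
```

View pics/top0.png

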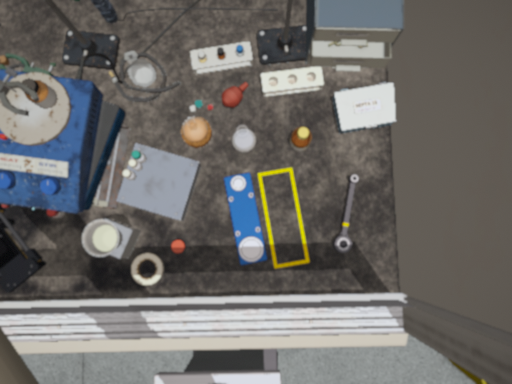

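View pics/side0.png

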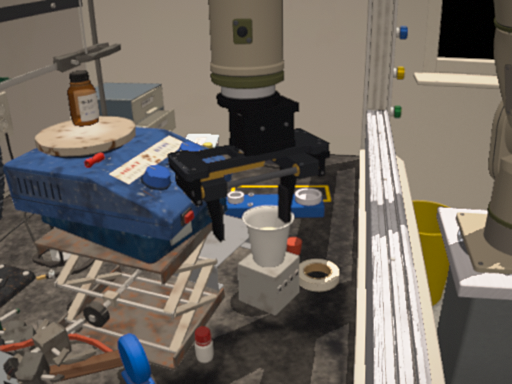

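```bash
cat >> h.py <<'E'
def to_world(cam, uv, z):
    i=ctrl.camera_info(cam); K=np.array([[i['fx'],0,i['cx']],[0,i['fy'],i['cy']],[0,0,1]])
    p=cv2.undistortPoints(np.float64(uv).reshape(-1,1,2),K,np.array([i['k1'],0,0,0,0.]))[:,0]
    P=i['pose']; r=np.c_[p,np.ones(len(p))]@P[:3,:3].T; o=P[:3,3]
    return o+r*((z-o[2])/r[:,2])[:,None]
def rect(w):
    c,s,a=cv2.minAreaRect(np.float32(w[:,:2]*1000)); b=cv2.boxPoints((c,s,a))
    e=[b[1]-b[0],b[2]-b[1]]; e=max(e,key=np.linalg.norm); th=np.degrees(np.arctan2(e[1],e[0])); th=(th+90)%180-90
    return np.round(c,1),np.round(s,1),round(float(th),2)
def measure(im):
    hsv=cv2.cvtColor(im,cv2.COLOR_RGB2HSV)
    for n,lo,hi,z,roi in (('outline',(22,150,120),(38,255,255),0,(250,160,60,115)),('cradle',(100,130,60),(125,255,255),.03,(215,165,100,105))):
        m=cv2.inRange(hsv,lo,hi); k=np.zeros_like(m); x,y,w,h=roi; k[y:y+h,x:x+w]=1; v,u=np.nonzero(m*k)
        print(n,len(u),rect(to_world('top',np.c_[u,v],z)))
E
python3 - <<'E'
from h import *
D=np.load('pics/top0.npz'); measure(D['im'])
im,d=ctrl.grab_frame('top')
spots(['top'],['flask','brown_bottle','riser_edge','tape_roll','red_stopper'],'recognise')
spots(['top'],['outline','cradle','balance_band','boss_foot','eye_foot','large_seat','small_seat'])
print(to_world('top',[[243,138],[185,218],[199,160],[353,118]],0.06))
E
```

```text
outline 1054 (array([ 541.5, -179.5]), array([255.1,  95.8]), 8.55)
cradle 1448 (array([539.2, -79.8]), array([228.6,  70.2]), 9.93)
top flask [([0.7397, -0.0848, 0.0337], 0.6)]
top brown_bottle [([0.7357, -0.2254, 0.0689], 0.79)]
top riser_edge []
top tape_roll [([0.418, 0.1726, 0.0145], 0.89)]
top red_stopper []
top outline [([0.5397, -0.1773, -0.0021], 0.9)]
top cradle [([0.5389, -0.0772, -0.009], 0.83), ([0.5368, -0.1799, -0.0039], 0.54)]
top balance_band [([0.5201, -0.3382, 0.0162], 0.6)]
top boss_foot [([0.4698, -0.3272, 0.0033], 0.6)]
top eye_foot [([0.6359, -0.3589, 0.0022], 0.91), ([0.7432, -0.2296, -0.0029], 0.67)]
top large_seat [([0.4636, -0.093, 0.0409], 0.87)]
top small_seat [([0.6287, -0.0649, 0.0459], 0.72)]
[[ 0.74071116 -0.08084187  0.06      ]
 [ 0.54101018  0.06795299  0.06      ]
 [ 0.68683404  0.0315791   0.06      ]
 [ 0.78529578 -0.36164817  0.06      ]]
```

```bash
cat >> h.py <<'E'
from scipy.spatial.transform import Rotation as R
def cmd(*wps, base=None):
    "wps: (x,y,z,yaw); prints shift mm and rotvec in tool axes, from the current (or base) pose"
    s=ctrl.read_state(); p=s['tcp_pos']; r=R.from_euler('xyz',s['tool_rot'],degrees=True)
    if base: p=np.array(base[:3]); r=R.from_euler('xyz',[180,0,base[3]],degrees=True)
    print('t',round(s['t'],2),'pose',np.round(s['tcp_pos'],4),np.round(s['tool_rot'],2),'q',np.round(s['q'],1),'grip',round(s['grip_width'],3))
    for w in wps:
        t=R.from_euler('xyz',[180,0,w[3]],degrees=True)
        print(w,np.round(r.inv().apply(np.array(w[:3])-p)*1000,1).tolist(),np.round((r.inv()*t).as_rotvec(),4).tolist())
E
python3 -c "
from h import *
cmd((.43,.36,.28,128.33),(.43,.10,.28,98.55),(.53,-.019,.28,98.55))"
```

```text
t 1.85 pose [0.4903 0.3876 0.2396] [180.    -0.   128.33] q [-39.6  19.   -3.7  83.7   1.2  77.3  -5.1] grip 0.998
(0.43, 0.36, 0.28, 128.33) [15.7, -64.4, -40.4] [0.0001, -0.0, -0.0]
(0.43, 0.1, 0.28, 98.55) [-188.2, -225.7, -40.4] [0.0001, -0.0, 0.5197]
(0.53, -0.019, 0.28, 98.55) [-343.6, -221.0, -40.5] [0.0001, -0.0, 0.5197]
```

Careful with the scale: shifts go in shares of 1000 mm and turns go in shares of 4 rad. That gives: -226 mm is -0.226, -188 mm is -0.188, 0.52 rad is 0.13.

Call:
carry_out --commands '[1,0.016,-0.064,-0.04,0,0,0,1,0.016,-0.064,-0.04,0,0,0,1,-0.188,-0.226,-0.04,0,0,0.13,1,-0.188,-0.226,-0.04,0,0,0.13,1,-0.188,-0.226,-0.04,0,0,0.13,1,-0.188,-0.226,-0.04,0,0,0.13,1,-0.188,-0.226,-0.04,0,0,0.13,1,-0.188,-0.226,-0.04,0,0,0.13]'

```text
t: 2.65
tcp_pos: [0.4298, 0.0945, 0.2801]
tool_rot: [179.9, 0.0, 98.1]
wrist_force: [-0.6, 0.1, 0.5]
grip_width: 1.001
grasp_force: 0.0
```

```bash
python3 -c "
from h import *
cmd((.53,-.019,.28,98.55),(.53,-.019,.12,98.55))"
```

```text
t 2.65 pose [0.4298 0.0945 0.2801] [1.7994e+02 1.0000e-02 9.8130e+01] q [-27.2  -6.2   8.2 106.6   0.9  79.5 -11.1] grip 1.001
(0.53, -0.019, 0.28, 98.55) [-126.5, 83.2, 0.2] [0.0011, 0.0002, -0.0074]
(0.53, -0.019, 0.12, 98.55) [-126.5, 83.0, 160.2] [0.0011, 0.0002, -0.0074]
```

Scaled: 160 mm is 0.16, -132 mm is -0.132.

Call:
carry_out --commands '[1,-0.132,0.081,0,0,0,0,1,-0.132,0.081,0,0,0,0,1,-0.132,0.081,0,0,0,0,1,-0.132,0.081,0,0,0,0,1,-0.132,0.081,0.16,0,0,0,1,-0.132,0.081,0.16,0,0,0,1,-0.132,0.081,0.16,0,0,0,1,-0.132,0.081,0.16,0,0,0]'

```text
t: 3.45
tcp_pos: [0.5259, -0.0177, 0.1146]
tool_rot: [-179.5, -0.0, 98.6]
wrist_force: [-1.4, 0.7, -0.2]
grip_width: 0.999
grasp_force: 0.0
```

```bash
python3 -c "
from h import *
cmd((.53,-.019,.027,98.55))
im,d=ctrl.grab_frame('top'); cv2.imwrite('pics/top1.png',cv2.resize(im[120:290,130:380,::-1],None,fx=3,fy=3))"
```

```text
t 3.45 pose [ 0.5259 -0.0177  0.1146] [-1.7952e+02 -3.0000e-02  9.8600e+01] q [-18.5  13.3  17.4 107.6  -4.5  60.2   9.4] grip 0.999
(0.53, -0.019, 0.027, 98.55) [-1.9, 4.6, 87.6] [-0.0083, -0.0006, 0.0008]
```

View pics/top1.png

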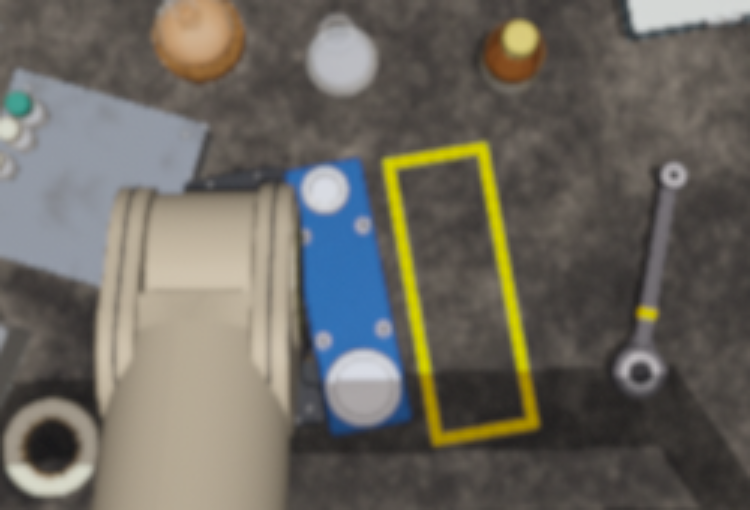

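Scaled: 93 mm is 0.093, 80 mm is 0.08.

Call:
carry_out --commands '[1,0,0,0.04,0,0,0,1,0,0,0.08,0,0,0,1,0,0,0.093,0,0,0,1,0,0,0.093,0,0,0,1,0,0,0.093,0,0,0]'

```text
t: 4.0
tcp_pos: [0.531, -0.0183, 0.0289]
tool_rot: [179.8, 0.0, 98.5]
wrist_force: [0.6, 0.7, 0.2]
grip_width: 1.002
grasp_force: 0.0
```

```bash
python3 -c "
from h import *
cmd((.53,-.019,.027,98.55))
im,d=ctrl.grab_frame('side'); cv2.imwrite('pics/side1.png',cv2.resize(im[130:310,150:400,::-1],None,fx=3,fy=3))"
```

```text
t 4.0 pose [ 0.531  -0.0183  0.0289] [179.83   0.    98.54] q [-17.2  20.5  16.4 110.9  -7.5  49.5  11.7] grip 1.002
(0.53, -0.019, 0.027, 98.55) [-0.5, -1.1, 1.9] [0.003, 0.0, -0.0001]
```

View pics/side1.png

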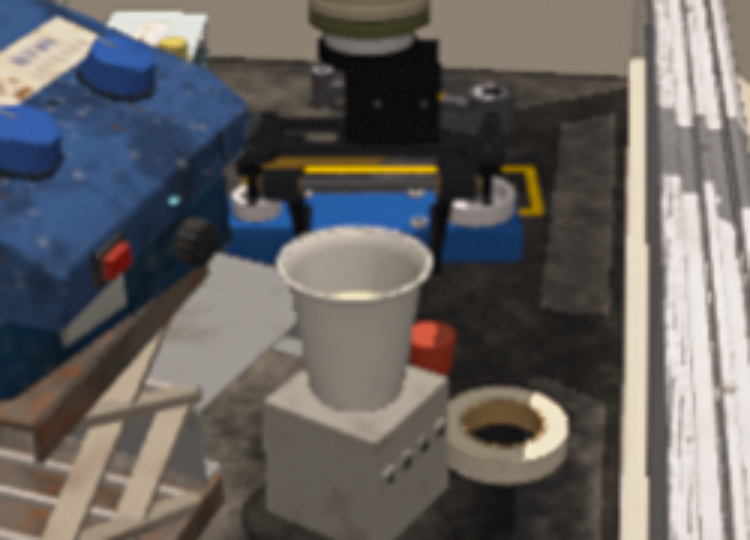

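Call:
carry_out --commands '[1,-0.006,0,0.001,0,0,0,1,-0.012,0,0.001,0,0,0,1,-0.018,0,0.001,0,0,0,1,-0.028,-0.002,0.001,0,0,0,1,-0.04,-0.004,0.001,0,0,0,1,-0.052,-0.005,0.001,0,0,0,1,-0.064,-0.007,0.001,0,0,0,1,-0.076,-0.008,0.001,0,0,0]'

```text
t: 4.85
tcp_pos: [0.5337, -0.0935, 0.0265]
tool_rot: [179.9, -0.1, 98.6]
wrist_force: [0.7, 9.1, 6.8]
grip_width: 0.995
grasp_force: 4.4
```

```bash
python3 -c "
from h import *
cmd((.53,-.019,.027,98.55))
im,d=ctrl.grab_frame('side'); hsv=cv2.cvtColor(im,cv2.COLOR_RGB2HSV)
spots(['side'],['cradle','large_seat','small_seat'])
im,d=ctrl.grab_frame('top'); measure(im)
spots(['top'],['cradle','large_seat','small_seat'])
cmd()"
```

```text
t 4.85 pose [ 0.5337 -0.0935  0.0265] [ 1.7989e+02 -1.3000e-01  9.8620e+01] q [-10.2  22.   18.  109.4  -8.9  49.9  20.9] grip 0.995
(0.53, -0.019, 0.027, 98.55) [74.2, 7.5, -0.3] [0.002, -0.0024, 0.0013]
side cradle [([0.5392, -0.137, 0.0007], 0.97), ([0.4196, 0.1748, -0.0002], 0.5)]
side large_seat [([0.4575, -0.1545, 0.0495], 0.74), ([0.4175, 0.1748, -0.0013], 0.26)]
side small_seat [([0.6282, -0.127, 0.049], 0.7)]
outline 605 (array([ 541.6, -181.4]), array([255.8,  93.7]), 7.47)
cradle 402 (array([ 540.6, -146. ]), array([229.4,  68.3]), 10.08)
top cradle [([0.5396, -0.1385, -0.0036], 0.63), ([0.4723, 0.0924, -0.0031], 0.51)]
top large_seat [([0.464, -0.1523, 0.041], 0.97)]
top small_seat [([0.6314, -0.1297, 0.0498], 0.71)]
t 5.25 pose [ 0.5324 -0.0947  0.0254] [-179.98    0.     98.55] q [-10.2  22.1  18.1 109.5  -8.8  49.8  20.8] grip 1.001
```

Scaled: -39 mm is -0.039, -36 mm is -0.036.

Call:
carry_out --commands '[1,-0.008,-0.001,0,0,0,0,1,-0.016,-0.002,0,0,0,0,1,-0.024,-0.003,0,0,0,0,1,-0.031,-0.004,0,0,0,0,1,-0.036,-0.005,0,0,0,0,1,-0.039,-0.005,0,0,0,0,1,-0.039,-0.005,0,0,0,0,1,-0.039,-0.005,0,0,0,0]'

```text
t: 6.05
tcp_pos: [0.5337, -0.1349, 0.0257]
tool_rot: [180.0, 0.1, 98.5]
wrist_force: [-0.7, 1.1, 0.5]
grip_width: 1.002
grasp_force: 0.0
```

Scaled: -180 mm is -0.18, 150 mm is 0.15.

Call:
carry_out --commands '[1,0.015,0,0,0,0,0,1,0.03,0,-0.03,0,0,0,1,0.03,0,-0.08,0,0,0,1,0.05,0,-0.13,0,0,0,1,0.1,0,-0.18,0,0,0,1,0.15,0,-0.18,0,0,0,1,0.15,0,-0.18,0,0,0,1,0.15,0,-0.18,0,0,0]'

```text
t: 6.85
tcp_pos: [0.5116, 0.0175, 0.2069]
tool_rot: [179.8, -0.0, 98.8]
wrist_force: [0.2, -0.3, 0.4]
grip_width: 0.999
grasp_force: 0.0
```

```bash
python3 -c "
from h import *
im,d=ctrl.grab_frame('top'); measure(im); cv2.imwrite('pics/top2.png',cv2.resize(im[120:290,130:380,::-1],None,fx=3,fy=3))
spots(['top'],['outline','cradle','large_seat','small_seat','balance_band','boss_foot','eye_foot'])
cmd((.52,-.336,.22,-12.3))"
```

```text
outline 853 (array([ 541.6, -179.5]), array([254.9,  95.8]), 8.55)
cradle 1349 (array([ 540.2, -179.4]), array([222.4,  66.7]), 8.49)
top outline [([0.5401, -0.1753, -0.0031], 0.92)]
top cradle [([0.5408, -0.1807, -0.004], 0.64)]
top large_seat [([0.4655, -0.1912, 0.0396], 0.59)]
top small_seat [([0.6302, -0.1677, 0.0494], 0.69)]
top balance_band [([0.5201, -0.3387, 0.0159], 0.84)]
top boss_foot [([0.4708, -0.3258, 0.0], 0.91), ([0.6415, -0.3591, 0.002], 0.33)]
top eye_foot [([0.6379, -0.3551, -0.0021], 0.88)]
t 7.25 pose [0.5112 0.0132 0.2052] [-1.7997e+02  1.0000e-02  9.8450e+01] q [-20.9   5.7  15.3 104.2  -1.6  70.3   3.3] grip 1.002
(0.52, -0.336, 0.22, -12.3) [-346.7, -42.6, -14.7] [-0.0001, 0.0006, 1.9329]
```

View pics/top2.png

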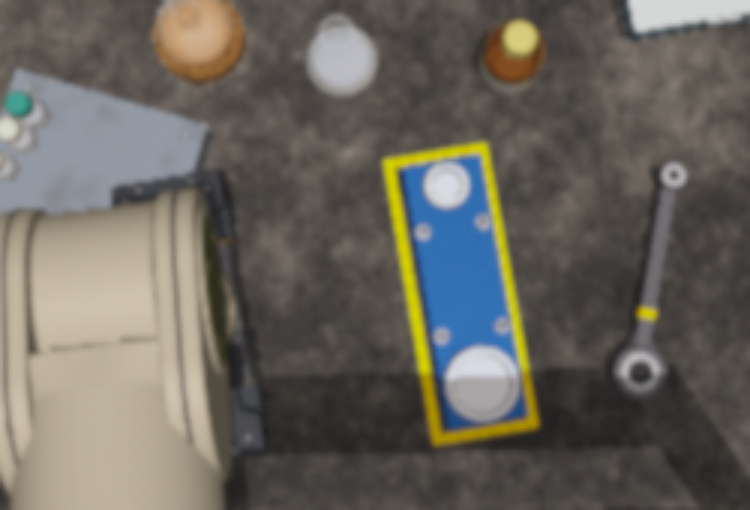

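Scaled: -346 mm is -0.346, -300 mm is -0.3, 1.12 rad is 0.28.

Call:
carry_out --commands '[1,-0.05,-0.007,-0.015,0,0,0.035,1,-0.1,-0.014,-0.015,0,0,0.07,1,-0.15,-0.021,-0.015,0,0,0.105,1,-0.2,-0.028,-0.015,0,0,0.14,1,-0.25,-0.035,-0.015,0,0,0.175,1,-0.3,-0.04,-0.015,0,0,0.21,1,-0.346,-0.043,-0.015,0,0,0.245,1,-0.346,-0.043,-0.015,0,0,0.28]'

```text
t: 8.05
tcp_pos: [0.5172, -0.3423, 0.2201]
tool_rot: [179.9, 0.2, 33.5]
wrist_force: [-0.2, -0.5, -0.2]
grip_width: 0.998
grasp_force: 0.0
```

Run:
```python
from h import *
D=np.load('pics/top0.npz'); im=D['im']; hsv=cv2.cvtColor(im,cv2.COLOR_RGB2HSV)
m=cv2.inRange(hsv,(20,100,80),(40,255,255)); k=np.zeros_like(m); k[210:240,330:365]=1; v,u=np.nonzero(m*k)
print('band',len(u),to_world('top',[[u.mean(),v.mean()]],.025))
b=to_world('top',[[343.3,243.6],[354.4,178.2]],.036); print(b,np.degrees(np.arctan2(*(b[1]-b[0])[[1,0]])),np.linalg.norm(b[1]-b[0]), b[0]+(b[1]-b[0])*5/17)
cmd((.5195,-.336,.22,-11.3))
```

```text
band 35 [[ 0.51764503 -0.33639195  0.025     ]]
[[ 0.4685254  -0.32739801  0.036     ]
 [ 0.63407676 -0.36313389  0.036     ]] -12.180955732614828 0.1693644180017239 [ 0.51721697 -0.33790856  0.036     ]
t 8.05 pose [ 0.5172 -0.3423  0.2201] [179.86   0.23  33.51] q [  1.1  21.3  36.2  87.8 -12.6  75.  -17.7] grip 0.998
(0.5195, -0.336, 0.22, -11.3) [5.4, -3.9, 0.0] [0.0039, 0.0029, 0.7822]
```

Scaled: 0.8 rad is 0.2.

Call:
carry_out --commands '[1,0,0,0,0,0,0.035,1,0,0,0,0,0,0.07,1,0,0,0,0,0,0.105,1,0,0,0,0,0,0.14,1,0,0,0,0,0,0.175,1,0,0,0,0,0,0.2,1,0,0,0,0,0,0.2,1,0,0,0,0,0,0.2]'

```text
t: 8.85
tcp_pos: [0.5199, -0.3346, 0.2204]
tool_rot: [180.0, 0.0, -11.3]
wrist_force: [0.4, 0.2, 0.1]
grip_width: 1.001
grasp_force: 0.0
```

```bash
python3 -c "
from h import *
cmd((.5185,-.3368,.1,-11.6),(.5185,-.3368,.022,-11.6))"
```

```text
t 8.85 pose [ 0.5199 -0.3346  0.2204] [ 1.7999e+02  2.0000e-02 -1.1310e+01] q [ -5.1  22.7  44.1  88.3 -16.1  75.5 -60.5] grip 1.001
(0.5185, -0.3368, 0.1, -11.6) [-0.9, 2.5, 120.4] [0.0002, 0.0003, 0.0051]
(0.5185, -0.3368, 0.022, -11.6) [-0.9, 2.4, 198.4] [0.0002, 0.0003, 0.0051]
```

Scaled: 198 mm is 0.198, 120 mm is 0.12.

Call:
carry_out --commands '[1,-0.001,0.002,0.04,0,0,0,1,-0.001,0.002,0.08,0,0,0,1,-0.001,0.002,0.12,0,0,0,1,-0.001,0.002,0.15,0,0,0,1,-0.001,0.002,0.175,0,0,0,1,-0.001,0.002,0.19,0,0,0,1,-0.001,0.002,0.198,0,0,0,1,-0.001,0.002,0.198,0,0,0]'

```text
t: 9.65
tcp_pos: [0.5186, -0.3361, 0.0222]
tool_rot: [-180.0, 0.0, -11.4]
wrist_force: [0.6, 0.0, 0.6]
grip_width: 1.001
grasp_force: 0.0
```

```bash
python3 -c "
from h import *
cmd((.5185,-.3368,.022,-11.6))
im,d=ctrl.grab_frame('top'); cv2.imwrite('pics/top3.png',cv2.resize(im[150:280,270:400,::-1],None,fx=4,fy=4))
spots(['top'],['balance_band','boss_foot','eye_foot'])"
```

```text
t 9.65 pose [ 0.5186 -0.3361  0.0222] [-1.7999e+02  3.0000e-02 -1.1430e+01] q [ -0.1  34.8  37.7  98.4 -25.1  55.5 -54.3] grip 1.001
(0.5185, -0.3368, 0.022, -11.6) [0.1, 0.7, 0.2] [-0.0002, 0.0006, 0.0031]
top balance_band [([0.5392, -0.1814, -0.0004], 0.3)]
top boss_foot [([0.7488, -0.0832, -0.0054], 0.46)]
top eye_foot [([0.6426, -0.3599, -0.0007], 0.52)]
```

View pics/top3.png

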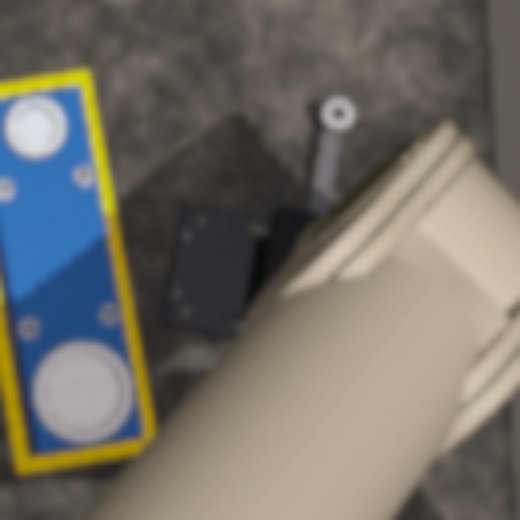

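The gripper straddles the bar, with the eye still in place at crop (337,113) and the cradle undisturbed. Now I close the fingers.

Call:
carry_out --commands '[0.5,0,0,0,0,0,0,0.2,0,0,0,0,0,0,0,0,0,0,0,0,0,0,0,0,0,0,0,0,0,0,0,0,0,0,0,0,0,0,0,0,0,0,0,0,0,0,0,0,0,0,0,0,0,0,0,0]' --newtons 45

```text
t: 10.65
tcp_pos: [0.5187, -0.3361, 0.0225]
tool_rot: [-180.0, 0.0, -11.5]
wrist_force: [0.6, 0.2, 0.2]
grip_width: 0.358
grasp_force: 0.0
```

Scaled: -95 mm is -0.095, -75 mm is -0.075.

Call:
carry_out --commands '[0,0,0,0,0,0,0,0,0,0,-0.008,0,0,0,0,0,0,-0.016,0,0,0,0,0,0,-0.03,0,0,0,0,0,0,-0.05,0,0,0,0,0,0,-0.075,0,0,0,0,0,0,-0.095,0,0,0,0,0,0,-0.095,0,0,0]'

```text
t: 11.45
tcp_pos: [0.5199, -0.3371, 0.1208]
tool_rot: [180.0, -0.3, -11.5]
wrist_force: [1.4, -0.9, -8.4]
grip_width: 0.157
grasp_force: 45.0
```

```bash
python3 -c "
from h import *
cmd((.5402,-.1794,.137,8.5)); s=ctrl.read_state(); print(s['wrist_force'],s['wrist_torque'],s['grasp_force'])
im,d=ctrl.grab_frame('top'); im,d=ctrl.grab_frame('side'); cv2.imwrite('pics/side2.png',cv2.resize(im[80:280,150:400,::-1],None,fx=3,fy=3))
spots(['top','side'],['balance_band','boss_foot','eye_foot'])"
```

```text
t 11.45 pose [ 0.5199 -0.3371  0.1208] [179.95  -0.27 -11.49] q [ -3.1  27.9  41.7  94.7 -20.2  64.8 -57.6] grip 0.157
(0.5402, -0.1794, 0.137, 8.5) [-11.4, -158.6, -16.4] [0.0017, -0.0045, -0.3488]
[ 1.36729411 -0.94600347 -8.44275046] [ 0.01317501  0.06714482 -0.00372444] 44.97319221496582
top balance_band []
top boss_foot [([0.4637, -0.1927, 0.0401], 0.34)]
top eye_foot []
side balance_band [([0.5186, -0.3368, 0.1063], 0.75)]
side boss_foot [([0.4672, -0.3209, 0.0824], 0.87), ([0.4174, 0.1744, -0.0005], 0.26)]
side eye_foot [([0.6391, -0.3587, 0.0894], 0.96)]
```

View pics/side2.png

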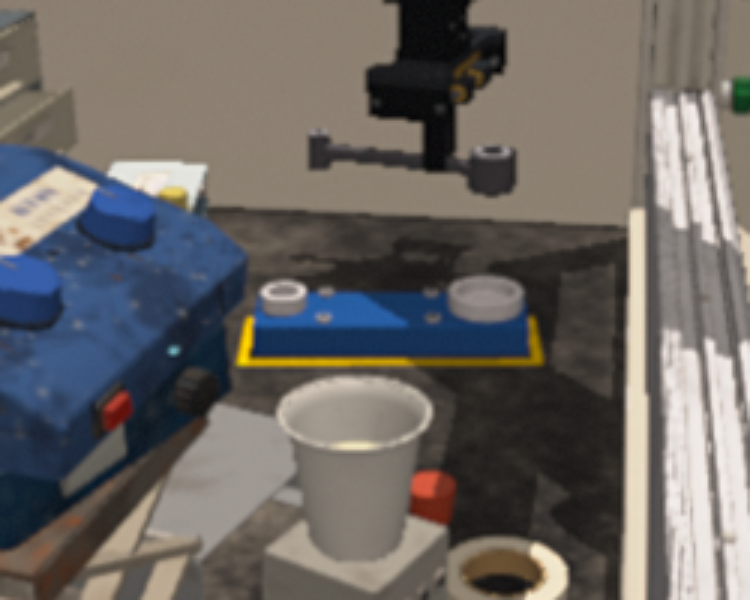

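Scaled: -148 mm is -0.148, -138 mm is -0.138, -0.35 rad is -0.0875.

Call:
carry_out --commands '[0,0,0,-0.015,0,0,0,0,-0.004,-0.015,-0.025,0,0,-0.01,0,-0.01,-0.04,-0.025,0,0,-0.025,0,-0.017,-0.065,-0.025,0,0,-0.04,0,-0.023,-0.09,-0.025,0,0,-0.055,0,-0.03,-0.115,-0.025,0,0,-0.07,0,-0.036,-0.138,-0.025,0,0,-0.0825,0,-0.039,-0.148,-0.025,0,0,-0.0875]' --newtons 58

```text
t: 12.65
tcp_pos: [0.5103, -0.181, 0.1435]
tool_rot: [-179.9, -0.1, 8.8]
wrist_force: [-0.1, 0.5, -8.6]
grip_width: 0.152
grasp_force: 58.0
```

Call:
carry_out --commands '[0,0,0,0,0,0,0,0,0,0,0,0,0,0,0,0,0,0,0,0,0,0,0,0,0,0,0,0]'

```text
t: 13.05
tcp_pos: [0.5098, -0.1845, 0.1427]
tool_rot: [180.0, 0.0, 8.5]
wrist_force: [-0.5, -0.5, -8.1]
grip_width: 0.155
grasp_force: 58.0
```

Run:
```python
from h import *
cmd((.5105,-.1838,.117,8.5)); s=ctrl.read_state(); print(s['grasp_force'],s['wrist_force'],s['wrist_torque'])
for k in range(3):
    for c in ('side','top'): im,d=ctrl.grab_frame(c); np.savez(f'pics/{c}3.npz',im=im,d=d)
    spots(['side'],['balance_band','boss_foot','eye_foot','large_seat','small_seat'])
spots(['top'],['boss_foot','eye_foot','balance_band','cradle'])
im=np.load('pics/side3.npz')['im']; cv2.imwrite('pics/side3.png',cv2.resize(im[120:250,190:350,::-1],None,fx=4,fy=4))
```

```text
t 13.05 pose [ 0.5098 -0.1845  0.1427] [179.97   0.     8.46] q [-18.   14.8  38.1 105.  -10.1  63.6 -57.8] grip 0.155
(0.5105, -0.1838, 0.117, 8.5) [0.8, -0.6, 25.7] [0.0005, 0.0, -0.0006]
57.97285437583923 [-0.50407928 -0.51176471 -8.09822086] [-0.00275207  0.17352008 -0.04724488]
side balance_band [([0.5106, -0.1864, 0.1297], 0.71), ([0.4605, -0.1937, 0.0483], 0.22)]
side boss_foot [([0.4579, -0.1904, 0.108], 0.62)]
side eye_foot [([0.6312, -0.1677, 0.1126], 0.97)]
side large_seat [([0.4591, -0.1947, 0.0496], 0.68), ([0.5426, -0.1787, 0.0026], 0.16)]
side small_seat [([0.6268, -0.1656, 0.0477], 0.76)]
side balance_band [([0.5098, -0.1839, 0.1294], 0.65)]
side boss_foot [([0.4573, -0.1849, 0.1105], 0.72)]
side eye_foot [([0.6327, -0.1638, 0.1089], 0.62)]
side large_seat [([0.4594, -0.191, 0.0481], 0.58), ([0.6279, -0.1675, 0.0492], 0.29)]
side small_seat [([0.6291, -0.1697, 0.0449], 0.61), ([0.6315, -0.1642, 0.1106], 0.37)]
side balance_band [([0.51, -0.1858, 0.1301], 0.72)]
side boss_foot [([0.4573, -0.1869, 0.1094], 0.65)]
side eye_foot [([0.6331, -0.1619, 0.1103], 0.6)]
side large_seat [([0.4613, -0.1941, 0.0473], 0.83)]
side small_seat [([0.6287, -0.1655, 0.0488], 0.61)]
top boss_foot []
top eye_foot [([0.6336, -0.1639, 0.1124], 0.62), ([0.4182, 0.1734, -0.006], 0.42)]
top balance_band []
top cradle [([0.5397, -0.1799, -0.007], 0.87)]
```

View pics/side3.png

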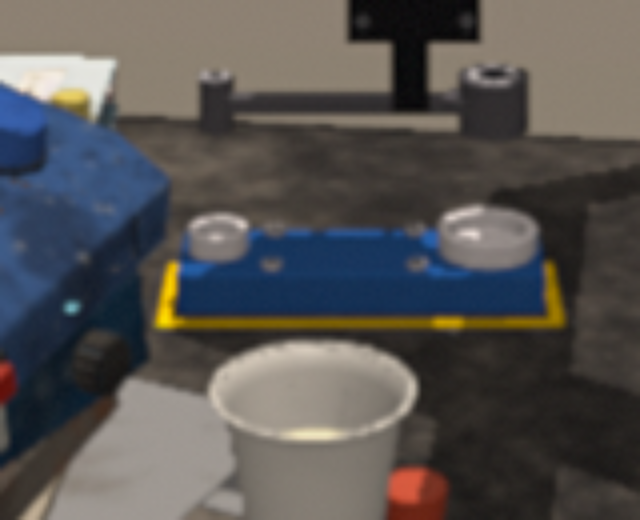

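Scaled: 24 mm is 0.024, 20 mm is 0.02.

Call:
carry_out --commands '[0,0,0.001,0.005,0,0,0,0,0,0.002,0.01,0,0,0,0,0,0.003,0.015,0,0,0,0,0,0.003,0.02,0,0,0,0,0,0.003,0.024,0,0,0,0,0,0.003,0.024,0,0,0,0,0,0.003,0.024,0,0,0,0,0,0.003,0.024,0,0,0]'

```text
t: 15.1
tcp_pos: [0.5105, -0.1863, 0.1187]
tool_rot: [180.0, -0.0, 8.6]
wrist_force: [-0.0, 0.7, -6.9]
grip_width: 0.153
grasp_force: 58.0
```

Call:
carry_out --commands '[0,0,0,0,0,0,0,0,0,0,0,0,0,0,0,0,0,0,0,0,0,0,0,0,0,0,0,0,0,0,0,0,0,0,0]'

```text
t: 15.6
tcp_pos: [0.5104, -0.1863, 0.1186]
tool_rot: [-180.0, -0.0, 8.6]
wrist_force: [-0.7, -0.4, -7.9]
grip_width: 0.155
grasp_force: 58.0
```

Run:
```python
from h import *
cmd(); s=ctrl.read_state(); print(s['grasp_force'],s['wrist_force'],s['wrist_torque'])
for k in range(2):
    ctrl.grab_frame('side'); im,d=ctrl.grab_frame('top')
    spots(['side'],['balance_band','boss_foot','eye_foot','large_seat','small_seat','cradle'])
spots(['top'],['flask','brown_bottle','tape_roll'],'recognise')
```

```text
t 15.6 pose [ 0.5104 -0.1863  0.1186] [-1.80e+02 -1.00e-02  8.58e+00] q [-17.1  16.8  37.6 106.2 -11.7  60.9 -56.4] grip 0.155
57.97285437583923 [-0.65382105 -0.44661163 -7.8629122 ] [-0.02603755  0.1487498  -0.01464006]
side balance_band [([0.5083, -0.189, 0.1057], 0.97)]
side boss_foot [([0.4596, -0.1897, 0.0846], 0.88), ([0.4323, -0.0014, 0.004], 0.39)]
side eye_foot [([0.6299, -0.1674, 0.089], 0.74), ([0.5414, -0.1778, -0.0008], 0.74)]
side large_seat [([0.459, -0.1942, 0.0491], 0.8)]
side small_seat [([0.6299, -0.1677, 0.0473], 0.77)]
side cradle [([0.5393, -0.1794, 0.0008], 0.69), ([0.6303, -0.1638, 0.0883], 0.56)]
side balance_band [([0.5134, -0.1871, 0.1045], 0.67)]
side boss_foot [([0.4583, -0.191, 0.0856], 0.94)]
side eye_foot [([0.6307, -0.1667, 0.0881], 0.78)]
side large_seat [([0.4598, -0.1958, 0.0488], 0.61)]
side small_seat [([0.6309, -0.1642, 0.0493], 0.73), ([0.4726, 0.096, -0.0019], 0.56)]
side cradle [([0.5405, -0.1808, -0.0002], 0.83), ([0.4616, -0.1951, 0.0467], 0.55)]
top flask [([0.7379, -0.083, 0.0374], 0.58), ([0.6231, -0.1703, 0.1213], 0.36)]
top brown_bottle [([0.7345, -0.223, 0.0688], 0.57)]
top tape_roll [([0.4212, 0.172, 0.0137], 0.95)]
```

Boss and eye are within a few millimetres of their seats, and the arm is level about 4 cm above the rims and holding still. I'll hand it in.

```bash
python3 -c "
from bench import ctrl
print(ctrl.finish_job())"
```

```text
the job is handed in; nothing more can be done
None
```

The job is handed in, with no verdict returned: the last measurements put the cradle square in the outline and the arm held still and level, gripped at its band, about 4 cm above the rims with boss and eye within about 5 mm of their seats. The flask, bottle and tape roll had not moved, and the red stopper was never reliably measured.

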